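Turn the nozzle block and hold the gauge arm at its mark

ROBOT

A 6-joint arm with a two-finger parallel gripper is mounted at the origin on the work surface. World frame = base frame: x ahead of the robot, y to its left, z up, the work surface at z = 0. Lengths are in m, angles in rad, forces in N, time in s.
With the tool pointing down it reaches from about 0.4 to 0.925 m from the base axis. Payload 12.5 kg.
Tool frame: the origin (TCP) lies midway between the tips of the shut fingers; the grasp point (between the pads) lies 19 mm behind it; z points along the fingers, y is the direction in which the jaws open and shut (so a half turn about z gives the same grasp; the last joint's range is limited). The gripper opens to 95 mm and grips with 3 to 60 N. Pads are 20 mm wide; open, the fingers measure 119 mm over their backs; the gripper's body (75 mm by 180 mm) begins 59 mm behind the grasp point.
Start: joints at [-1.269, 0.491, 1.559, -0, 1.092, -0.106], TCP at [0.248, -0.574, 0.188] pointing down, gripper open.
Joint ranges: [-3.1, 3.1], [-0.84, 2.19], [0.05, 2.79], [-1.13, 4.28], [0.06, 2.93], [-2.69, 2.69]. Speed limits (rad/s): [2.22, 2.22, 2.79, 3.14, 3.14, 3.14].

INTERFACE

Orientations are given as a unit quaternion [w, x, y, z].
In Python, from bench import robot gives the robot as it stands.
- The arm moves only by the shell command python3 -m creep 'ROWS' [FORCE]. ROWS is JSON, a list of rows, each a list of 5 numbers: the opening, from 0 (shut) to 1 (fully open), then the shift along the tool's x, y, z in cm, then the turn about the tool's z in degrees. In form: [[claw, dx, dy, dz, spin], ...]. A call has 1 to 12 rows; each row shifts and turns the pose as measured when the row begins, along the tool's axes as they then stand; what a row does not reach is not made up. A row lasts 1/8 s, in which the tool goes at most 62.5 mm and 10.7 degrees, less where a joint would pass 70% of its speed; a pose out of reach is approached as far as the arm can. A call with a gripper value outside its range is refused whole. The fingers move at their own pace and stop on an object; FORCE is the grip in N (left out, the last holds). Time passes only in rows, so rows that do not move let the fingers close. It gives the time, the measured TCP pose, the force and the opening at its end, in the units of the state.
- robot.get_state(): the state, without advancing time (a new reading comes with each control period).
- robot.camera(name): name is "side" or "top"; returns the picture (420x560x3 uint8, red, green, blue); there is no depth.
- robot.camera_model(name): a dict with "intrinsics" (3x3 intrinsics, pixels), "rvec" (rotation vector, rad) and "tvec" (3), from world to camera coordinates, as OpenCV has them. Camera axes: x right, y down, z forward; pixel columns grow to the right and rows downward; lengths in m; the calibration is good to about 2 mm. A picture is of the moment at which its call begins. camera_model takes no time and is no camera call.
- robot.hand_in(): hands the job in, once; it reports no verdict.
Trained networks look in the newest picture that a camera, given by its name, has taken for a name from the list of things; names that differ only in an ending like _2 or _b are one class to them, and where a whole thing is asked for, a point or a joint stands for the part that bears it (a point fixed in the world has none). Each returns a list of dicts, best first, with "p" (0 to 1); they miss things now and then, are a little off and sometimes report something else, mostly with a low value. They report only what shows in the picture. A call takes as long as a camera call. They do not tell look-alikes from the thing itself.
- robot.trace(thing, camera): "pixels" (420x560 bool, what is visible of it) and "box" ([left, top, right, bottom] in pixels, round what is visible of it).
The state is a dict: "t": time; "joint_pos": joint angles; "joint_velocities": joint speeds; "tau": joint torques, N m; "tcp_pos": TCP position; "ee_rot": TCP orientation; "ft_force": force on the tool from outside, world axes, zero at the start; "wrist_torque": the same for the moment, N m; "finger_gap": finger opening in m.
Only numpy, scipy, OpenCV 4.12 (cv2) and the standard library are available. Lean on these libraries where they do the work, as an engineer would, in place of code of your own. Each camera call takes 0.05 s, during which the arm holds its last target.

TASK

Turn the aluminium nozzle block so that its pink face meets the steel fence bar of the marking gauge, and leave it standing there with the whole face flush on the bar. Then squeeze the red lock button on the gauge arm's grip to free the arm, draw the arm out until its yellow pointer stands on the red line of the scale, and finish holding it there, button squeezed, because a spring pulls the arm back. Leave the wrench, the jar and the dish alone.

Things in the scene. Friction and masses are not known exactly. Their poses are not given: they have to be found in the camera images.
- block: Aluminium nozzle block, 50 x 50 mm, 45 mm tall, about 0.3 kg, loose on the bed to the right of the gauge. Origin at the centre of its underside, z up; its +x side is sprayed pink (with a 10 mm pink strip along that edge of the top), the other sides are bare metal. At the start the pink side looks roughly to the left (world +y).
- pink_face (a point): Point on the block's pink face, in the middle of its width, 12.5 mm above the underside; axes as the block.
- gauge: Marking gauge, fixed; origin on the bed, z up, yaw within 0.2 rad of the world. Its frame, mm: fence bar with working face at x 0 looking to -x, y -170 to -10, 22 thick, 25 high; white scale rail behind, x 28 to 70, y -170 to 15, 45 high, black ticks every 10; arm housing at x 45, 22 wide, y 55 to 205, z 82 to 108, on two posts. The arm comes out towards -y, over the scale.
- fence (a point): Centre of the fence bar's working face, 12.5 mm above the bed, axes as the gauge: the block belongs on its -x side, the bar reaches 80 mm to each side along y.
- gauge_arm: Telescoping arm. Origin at the centre of its black grip, 36 x 36 mm, 30 mm high, 95 mm above the bed; axes as the gauge. It slides only along the gauge's y: starts fully in (grip centre at x 45, y 27 mm of the gauge), draws out up to 140 mm to -y. A catch holds it in until the button is pressed; a spring pulls it back with 2 to 4 N. Yellow pointer 45 mm ahead (-y) of the grip's centre.
- lock_button (a joint): Red lock button, 24 mm (y) x 22 mm high, mid on the grip's +x side, 9 mm proud. 0 = out, 0.008 m = fully pressed (to -x, 1 mm still proud); the catch lets go at about 0.005. Takes 4 N to start, 8 N fully in; springs out when let go. Squeezing the grip across x, one finger on the button and one on the black side opposite, presses it.
- button_face (a point): Centre of the button's outer face; axes as the gauge.
- pointer (a point): Lower tip of the arm's yellow pointer blade (10 mm wide, 2 mm thick), 4 mm above the scale rail; axes as the gauge.
- mark (a point): The red line across the scale rail (3 mm wide), right under the pointer's path; axes as the gauge; it stays where it is. The pointer is on the mark when both have the same y in the gauge's frame; it starts 50 to 120 mm short of it.
- wrench: Steel wrench 160 mm long lying on the bed, a bystander; origin on the underside at mid-length.
- grease: White jar with yellow lid, 60 mm across, 75 mm tall, a bystander; origin at the centre of its underside.
- dish: Small steel dish, 90 mm across, 35 mm tall, a bystander; origin at the centre of its underside.
Not all that is in view belongs to the job. Of the things that look like the block, the largest one is meant.

How it is judged:
On the way, in this order (a step that is already met when the one before it is completed fails the run):
1. the block stands released with its pink face flush on the fence bar (x of pink_face in the frame of fence between -0.004 and 0.004 m and y of pink_face in the frame of fence between -0.057 and 0.057 m and angle between the x axis of block and the x axis of gauge, either way round below 0.07 rad and angle between block's own z axis and vertical below 0.05 rad and height (world z) of block below 0.004 m and contact force between the fingers and block below 0.1 N), for 0.2 s.
2. the lock button is squeezed in with the arm still in (value of joint lock_button above 0.0045 m and y of gauge_arm in the frame of gauge above 0.02 m), for 0.05 s.
At the end, for the whole second after the job is handed in: Fingers still hold the grip (over 3 N), button in over 4.5 of 8 mm, arm at rest, pointer within 4 mm of the red line; the block stands untouched on the bed, pink face within 4 mm and 0.07 rad of the fence bar and at most 2 mm past either end of it (all of step 1 and y of pointer in the frame of mark between -0.004 and 0.004 m and value of joint lock_button above 0.0045 m and contact force between the fingers and gauge_arm above 3 N and linear speed of gauge_arm below 0.01 m/s); the arm keeps its last pose, push and grip.
It fails at once if the wrench, the jar or the dish is moved by more than 20 mm (distance of any of wrench, grease, dish from where it was at the start of the episode above 0.02 m).
It also fails if it takes over 54 s, if anything falls off the work surface, if the arm or the gripper's body presses on something with over 40 N, if the wrist force passes 120 N, or if a joint passes its speed limit or range.

## Working session

There is one attempt and no reset: what is moved stays moved. The work goes in short steps, Python scripts to look and compute and a shell command to move; the robot and the scene stay as the last step left them, time stands still between calls to the robot, and variables do not carry over. Pictures are saved under pics/ and viewed, and the job is handed in when it is done.

```bash
mkdir -p pics; ls
python3 - <<'E'
from bench import robot
import cv2
s=robot.get_state(); print({k:s[k] for k in('t','tcp_pos','ee_rot','ft_force','finger_gap')})
for n in('side','top'):
    im=robot.camera(n); cv2.imwrite(f'pics/{n}0.png',im[:,:,::-1])
    print(n,robot.camera_model(n))
E
```

```text
pics
{'t': 0.0, 'tcp_pos': array([ 0.24778666, -0.57349555,  0.18714629]), 'ee_rot': array([-5.53960528e-04,  9.79284263e-01,  2.02489559e-01, -6.53897804e-05]), 'ft_force': array([-0.33029485,  0.0351942 ,  0.66267099]), 'finger_gap': 0.09507069783770117}
side {'intrinsics': array([[379.77107694,   0.        , 280.71066214],
       [  0.        , 379.77107694, 210.4363029 ],
       [  0.        ,   0.        ,   1.        ]]), 'rvec': array([ 0.69054741, -2.47161154,  1.34768573]), 'tvec': array([0.47838712, 0.25845809, 0.66687964])}
top {'intrinsics': array([[525.83505981,   0.        , 279.34446162],
       [  0.        , 525.83505981, 220.55496877],
       [  0.        ,   0.        ,   1.        ]]), 'rvec': array([ 2.14697141, -2.151934  ,  0.18303664]), 'tvec': array([-0.01474486,  0.57473489,  1.29296249])}
```

View pics/side0.png

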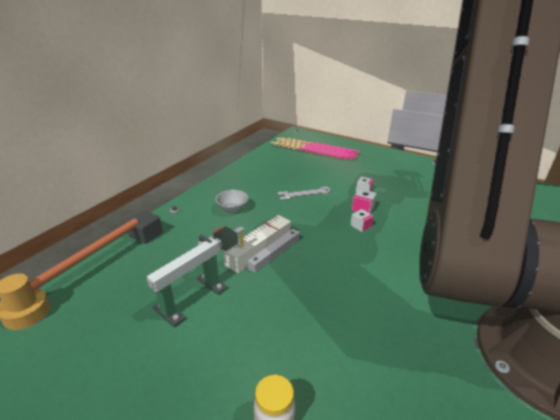

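View pics/top0.png

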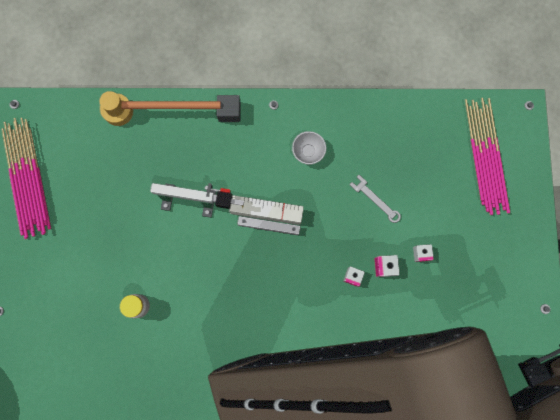

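Run:
```python
import cv2
im=cv2.imread('pics/top0.png')
a=im[170:250,140:320]; cv2.imwrite('pics/g0.png',cv2.resize(a,None,fx=4.4,fy=4.4,interpolation=cv2.INTER_CUBIC))
a=im[225:300,330:450]; cv2.imwrite('pics/b0.png',cv2.resize(a,None,fx=6,fy=6,interpolation=cv2.INTER_CUBIC))
im=cv2.imread('pics/side0.png')
a=im[165:330,140:390]; cv2.imwrite('pics/s0.png',cv2.resize(a,None,fx=3.2,fy=3.2,interpolation=cv2.INTER_CUBIC))
```

```text
(no output)
```

View pics/g0.png

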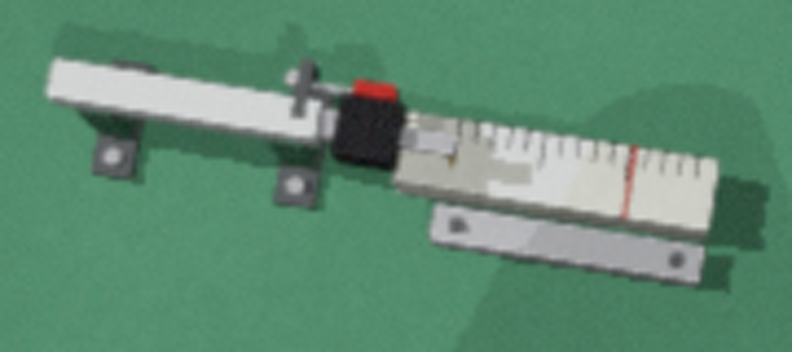

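View pics/b0.png

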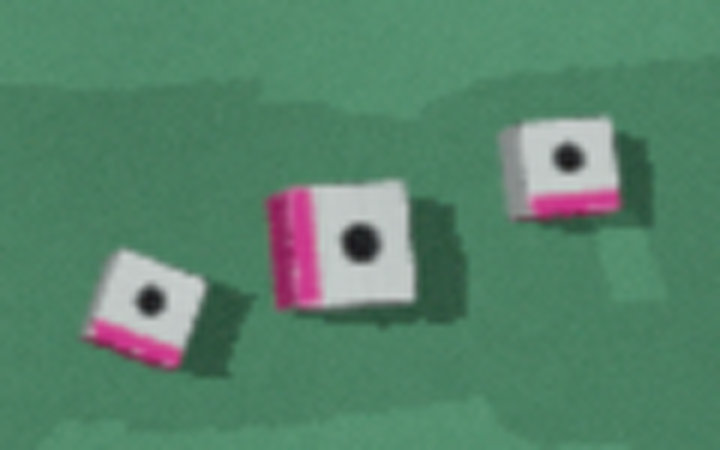

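View pics/s0.png

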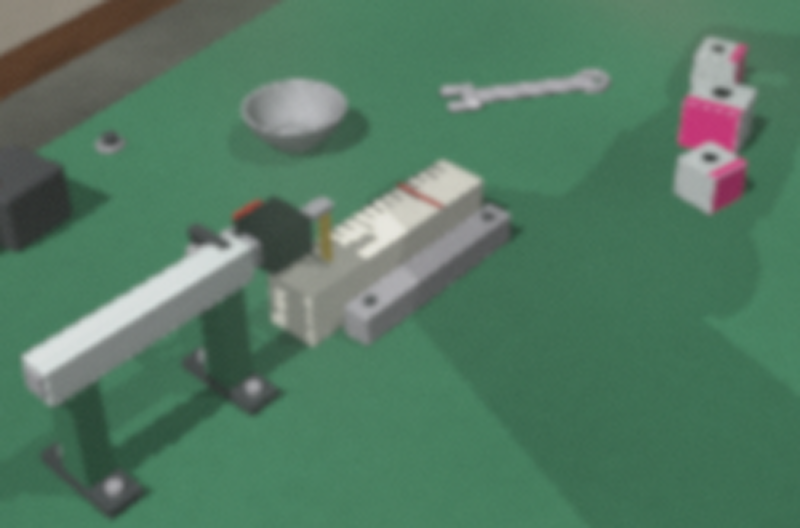

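```bash
cat > h.py <<'E'
import numpy as np,cv2
from bench import robot
from scipy.optimize import least_squares
CM={n:robot.camera_model(n) for n in('side','top')}
def proj(P,n):
    m=CM[n];return cv2.projectPoints(np.asarray(P,float).reshape(-1,1,3),m['rvec'],m['tvec'],m['intrinsics'],None)[0][:,0]
def cen(n):
    R=cv2.Rodrigues(CM[n]['rvec'])[0];return -R.T@CM[n]['tvec']
def ray(px,n,z):
    m=CM[n];R=cv2.Rodrigues(m['rvec'])[0];c=-R.T@m['tvec']
    d=R.T@np.linalg.inv(m['intrinsics'])@[px[0],px[1],1];return c+d*(z-c[2])/d[2]
def T(p,P): # p=x,y,yaw, P in mm local ->world
    P=np.atleast_2d(P)/1000.;c,s=np.cos(p[2]),np.sin(p[2])
    return np.c_[p[0]+c*P[:,0]-s*P[:,1],p[1]+s*P[:,0]+c*P[:,1],P[:,2]]
def up(pts,x0,y0,f): return (np.atleast_2d(pts)+.5)/f-.5+[x0,y0]
def box(x0,x1,y0,y1,z0,z1): return np.array([[x,y,z] for z in(z0,z1) for x,y in((x0,y0),(x1,y0),(x1,y1),(x0,y1))],float)
def drawbox(im,p,b,n,f,x0,y0,col):
    q=(proj(T(p,b),n)-[x0,y0]+.5)*f-.5;q=q.round().astype(int)
    for i in range(4):
        for a,c in((i,(i+1)%4),(i+4,(i+1)%4+4),(i,i+4)): cv2.line(im,tuple(map(int,q[a])),tuple(map(int,q[c])),col,1)
def crop(src,x0,y0,x1,y1,f): return cv2.resize(src[y0:y1,x0:x1],None,fx=f,fy=f,interpolation=cv2.INTER_CUBIC)
E
cat > fit.py <<'E'
from h import *
t=np.array([(717,160),(433,207),(705,245),(697,283),(430,242),(52,60),(322,137)])
tp=[(70,-170,45),(22,-10,25),(22,-170,25),(0,-170,25),(0,-10,25),(56,205,108),(34,55,108)]
s=np.array([(363,315),(512,215),(482,180),(445,160),(312,293),(272,270),(24,357),(50,377)])
sp=[(0,-10,25),(0,-170,25),(28,-170,45),(70,-170,45),(28,15,45),(70,15,45),(56,205,108),(34,205,108)]
tu=up(t,140,170,4.4);su=up(s,140,165,3.2)
def r(p,w=(1,1)): return np.r_[w[0]*(proj(T(p,tp),'top')-tu).ravel(),w[1]*(proj(T(p,sp),'side')-su).ravel()]
print('cams',cen('top'),cen('side'))
for w in((1,1),(1,0),(0,1)):
    o=least_squares(r,[.6,.1,-.1],args=(w,));print(w,o.x)
    if w==(1,1):p=o.x;print(r(p).reshape(-1,2).round(1).tolist())
m=up([(635,147),(625,217)],140,170,4.4)
for q in m:
    W=ray(q,'top',.045);c,s_=np.cos(p[2]),np.sin(p[2]);d=W[:2]-p[:2];print('mark',c*d[0]+s_*d[1],-s_*d[0]+c*d[1])
B=up([(318,187),(405,181),(415,300),(322,307)],330,225,6)
bp=[(15,25,0),]
loc=[(25,25,45),(-25,25,45),(-25,-25,45),(25,-25,45)]
# pink top strip starts at left edge ~ x=293/297: 
B=up([(292,188),(405,181),(415,300),(297,307)],330,225,6)
print([ray(q,'top',.045).round(4) for q in B])
loc=[(25,-25,45),(-25,-25,45),(-25,25,45),(25,25,45)]
o=least_squares(lambda b:(proj(T(b,loc),'top')-B).ravel(),[.4,-.3,1.6]);b=o.x;print('block',b,o.fun.round(1))
H=ray(up([(361,243)],330,225,6)[0],'top',.045);print('hole',H)
np.save('gp.npy',p);np.save('bp.npy',b)
for n,f,(x0,y0,x1,y1) in(('top',2.6,(140,165,440,295)),('side',3.2,(140,165,390,330))):
    im=crop(cv2.imread(f'pics/{n}0.png'),x0,y0,x1,y1,f)
    for bx in(box(0,22,-170,-10,0,25),box(28,70,-170,15,0,45),box(34,56,55,205,82,108),box(27,63,9,45,80,110)): drawbox(im,p,bx,n,f,x0,y0,(255,0,0))
    drawbox(im,b,box(-25,25,-25,25,0,45),n,f,x0,y0,(0,255,255))
    cv2.imwrite(f'pics/ov_{n}.png',im)
E
python3 fit.py
```

```text
cams [0.37078274 0.00660775 1.36556438] [0.20300864 0.60834364 0.57366261]
(1, 1) [ 0.56930237  0.10243328 -0.15700066]
[[0.4, 0.1], [0.4, -0.6], [-0.1, 0.3], [0.5, 0.0], [-0.3, -0.2], [0.1, 0.2], [-2.0, 0.9], [1.8, 0.9], [-0.1, -0.7], [0.6, -0.8], [-0.9, -0.7], [-0.0, 0.9], [-1.0, -0.0], [0.2, -0.6], [-0.5, -1.1]]
(1, 0) [ 0.56967688  0.10203585 -0.15864514]
(0, 1) [ 0.56880869  0.10301469 -0.15650624]
mark 0.070352184091154 -0.1208628047530803
mark 0.028780079874008987 -0.12138619391756002
[array([ 0.484 , -0.2653,  0.045 ]), array([ 0.4869, -0.3131,  0.045 ]), array([ 0.437 , -0.3155,  0.045 ]), array([ 0.4342, -0.2658,  0.045 ])]
block [ 0.46053485 -0.28993836  1.61393917] [-0.6 -0.2  0.3  0.1  0.2  0.1  0.1 -0.1]
hole [ 0.46087093 -0.29363011  0.045     ]
```

View pics/ov_top.png

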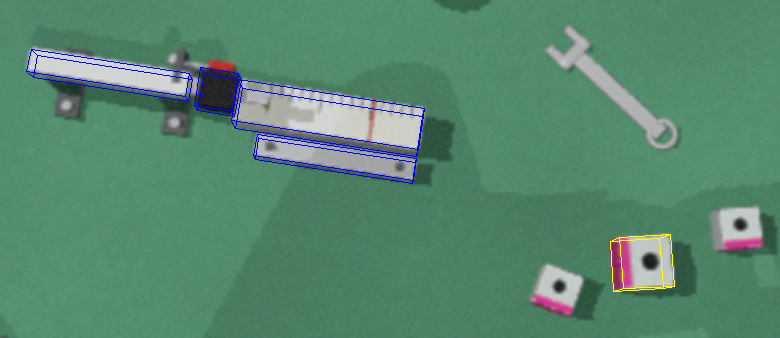

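View pics/ov_side.png

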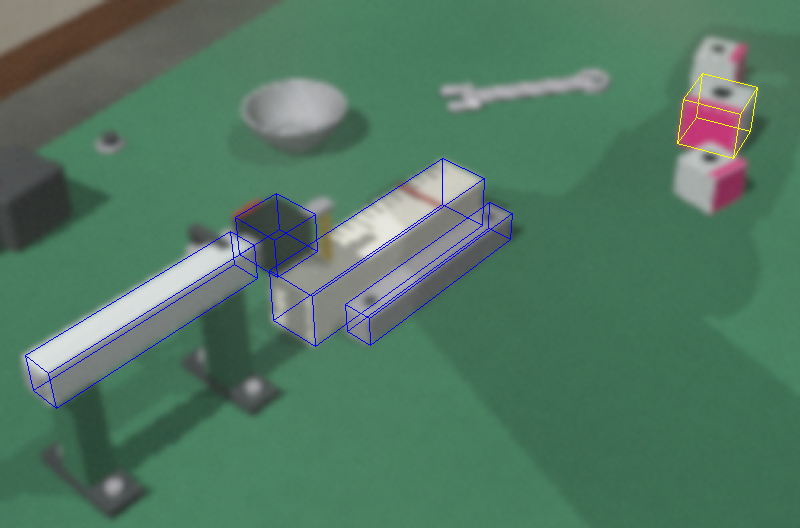

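```bash
cat > go.py <<'E'
# usage: go.py x y z a -> remaining shift in tool axes (cm), spin deg
import sys;from h import *
from scipy.spatial.transform import Rotation as R
s=robot.get_state();q=s['ee_rot'];r=R.from_quat([q[1],q[2],q[3],q[0]]);M=r.as_matrix()
a=np.arctan2(M[1,0],M[0,0]);print('t',s['t'],'tcp',s['tcp_pos'].round(4),'a',a.round(4),'tilt',np.arccos(-M[2,2]).round(4),'f',s['ft_force'].round(1),'gap',s['finger_gap'].round(4),'j',s['joint_pos'].round(2))
p=np.load('gp.npy');c,sn=np.cos(p[2]),np.sin(p[2]);d=s['tcp_pos'][:2]-p[:2]
print('gauge xy mm',((c*d[0]+sn*d[1])*1e3).round(1),((-sn*d[0]+c*d[1])*1e3).round(1),'a-yaw',(a-p[2]).round(4))
if len(sys.argv)>4:
    if sys.argv[1]=='g':
        x,y,z,da=map(float,sys.argv[2:6]);W=T(p,[(x,y,z)])[0];ta=p[2]+da
    else:
        x,y,z,ta=map(float,sys.argv[1:5]);W=[x,y,z]
    print('W',np.round(W,4),'shift cm',(M.T@(W-s['tcp_pos'])*100).round(2),'spin',np.degrees(-(ta-a)).round(2))
E
python3 go.py .4605 -.290 .12 1.614; python3 go.py g -25 -90 8 0
python3 -m creep '[[1,5.1,-2.9,0,0],[1,5.1,-2.9,0,0],[1,5.1,-2.9,0,0],[1,5.1,-2.9,0,0],[1,5.1,-2.9,0,0],[1,5.1,-2.9,0,0]]' 20
python3 go.py .4605 -.290 .08 1.614
```

```text
t: 0.85
tcp_pos: [0.4634, -0.287, 0.1854]
ee_rot: [-0.002, 0.98, 0.199, -0.001]
ft_force: [0.9, 0.2, -0.4]
finger_gap: 0.095Traceback (most recent call last):
  File "go.py", line 5, in <module>
    a=np.arctan2(M[1,0],M[0,0]);print('t',s['t'],'tcp',s['tcp_pos'].round(4),'a',a.round(4),'tilt',np.arccos(-M[2,2]).round(4),'f',s['ft_force'].round(1),'gap',s['finger_gap'].round(4),'j',s['joint_pos'].round(2))
                                                                                                                                                                ^^^^^^^^^^^^^^^^^^^^^
AttributeError: 'float' object has no attribute 'round'
Traceback (most recent call last):
  File "go.py", line 5, in <module>
    a=np.arctan2(M[1,0],M[0,0]);print('t',s['t'],'tcp',s['tcp_pos'].round(4),'a',a.round(4),'tilt',np.arccos(-M[2,2]).round(4),'f',s['ft_force'].round(1),'gap',s['finger_gap'].round(4),'j',s['joint_pos'].round(2))
                                                                                                                                                                ^^^^^^^^^^^^^^^^^^^^^
AttributeError: 'float' object has no attribute 'round'
Traceback (most recent call last):
  File "go.py", line 5, in <module>
    a=np.arctan2(M[1,0],M[0,0]);print('t',s['t'],'tcp',s['tcp_pos'].round(4),'a',a.round(4),'tilt',np.arccos(-M[2,2]).round(4),'f',s['ft_force'].round(1),'gap',s['finger_gap'].round(4),'j',s['joint_pos'].round(2))
                                                                                                                                                                ^^^^^^^^^^^^^^^^^^^^^
AttributeError: 'float' object has no attribute 'round'
```

```bash
sed -i "s/s\['finger_gap'\].round(4)/round(s['finger_gap'],4)/" go.py
python3 -m creep '[[1,0,0,1,-10],[1,0,0,1,-10],[1,0,0,1,-10],[1,0,0,1,-10],[1,0,0,1,-10],[1,0,0,1,-10],[1,0,0,1,-9]]'
python3 go.py .4605 -.290 .008 1.614; python3 go.py g -25 -90 8 0
```

```text
t: 1.72
tcp_pos: [0.4654, -0.2817, 0.1124]
ee_rot: [-0.003, 0.679, 0.734, 0.001]
ft_force: [0.3, 0.6, -0.3]
finger_gap: 0.0949
t 1.725 tcp [ 0.4654 -0.2817  0.1124] a 1.6495 tilt 0.0055 f [ 0.3  0.6 -0.3] gap 0.0949 j [-0.67  0.47  1.84  0.    0.84 -0.75]
gauge xy mm -42.6 -395.6 a-yaw 1.8065
W [ 0.4605 -0.29    0.008 ] shift cm [-0.84 -0.52 10.44] spin 2.03
t 1.725 tcp [ 0.4654 -0.2817  0.1124] a 1.6495 tilt 0.0055 f [ 0.3  0.6 -0.3] gap 0.0949 j [-0.67  0.47  1.84  0.    0.84 -0.75]
gauge xy mm -42.6 -395.6 a-yaw 1.8065
W [0.5305 0.0174 0.008 ] shift cm [29.26  8.88 10.55] spin 103.5
```

```bash
python3 -m creep '[[1,-0.84,-0.52,3,2],[1,0,0,3,0],[1,0,0,0,0]]'
python3 go.py .4605 -.290 .008 1.614
python3 - <<'E'
from h import *
im=robot.camera('side');cv2.imwrite('pics/s1.png',crop(im[:,:,::-1],280,130,480,280,4))
E
```

```text
t: 2.1
tcp_pos: [0.4602, -0.2901, 0.0501]
ee_rot: [-0.003, 0.691, 0.723, 0.0]
ft_force: [1.3, -0.6, 0.5]
finger_gap: 0.095
t 2.1 tcp [ 0.4602 -0.2901  0.0501] a 1.6163 tilt 0.0069 f [ 1.3 -0.6  0.5] gap 0.095 j [-0.68  0.56  1.89  0.    0.7  -0.73]
gauge xy mm -46.4 -404.7 a-yaw 1.7733
W [ 0.4605 -0.29    0.008 ] shift cm [-0.02  0.05  4.21] spin 0.13
```

View pics/s1.png

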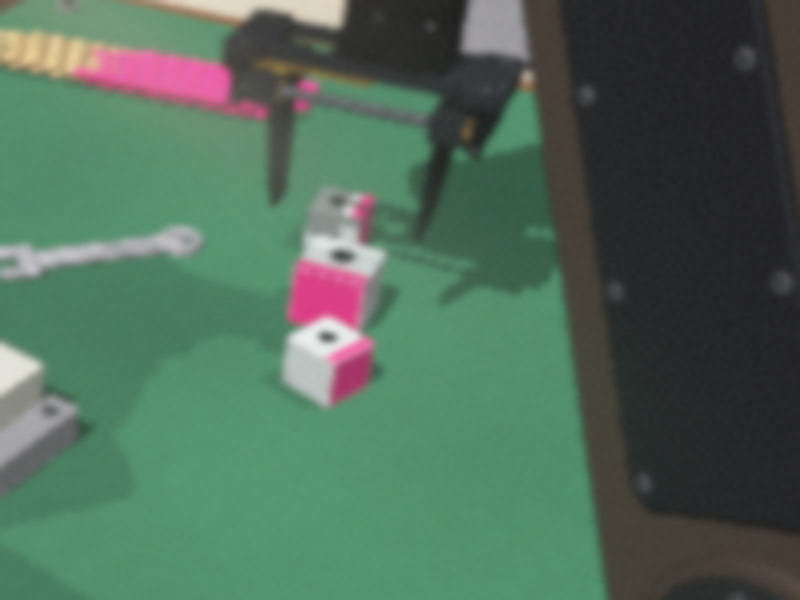

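The fingers straddle the large block (crop ≈(335,285)), tips at ≈(275,200) and (420,240), with the pink face visible. I'll descend and grip.

```bash
python3 -m creep '[[1,0,0,2,0],[1,0,0,1.6,0],[1,0,0,0.5,0],[0.4,0,0,0,0],[0.4,0,0,0,0],[0.4,0,0,0,0],[0.4,0,0,0,0]]' 25
python3 go.py .4605 -.290 .008 1.614
```

```text
t: 3.02
tcp_pos: [0.4632, -0.292, 0.0141]
ee_rot: [0.001, 0.691, 0.723, 0.001]
ft_force: [-0.6, 0.2, 0.7]
finger_gap: 0.061
t 3.025 tcp [ 0.4632 -0.292   0.0141] a 1.6168 tilt 0.0029 f [-0.6  0.2  0.7] gap 0.061 j [-0.68  0.62  1.91  0.    0.61 -0.73]
gauge xy mm -43.2 -406.1 a-yaw 1.7738
W [ 0.4605 -0.29    0.008 ] shift cm [ 0.21 -0.26  0.61] spin 0.16
```

```bash
python3 -m creep '[[0.64,0.2,-0.2,0.5,0],[0.3,0,0,0,0],[0.3,0,0,0,0],[0.3,0,0,0,0],[0.3,0,0,0,0]]' 25
python3 go.py .4605 -.290 .008 1.614
```

```text
t: 3.65
tcp_pos: [0.4609, -0.2899, 0.0089]
ee_rot: [0.001, 0.691, 0.723, 0.001]
ft_force: [0.2, -0.1, 0.6]
finger_gap: 0.0497
t 3.65 tcp [ 0.4609 -0.2899  0.0089] a 1.6168 tilt 0.0029 f [ 0.2 -0.1  0.6] gap 0.0497 j [-0.68  0.63  1.92  0.    0.59 -0.73]
gauge xy mm -45.7 -404.4 a-yaw 1.7738
W [ 0.4605 -0.29    0.008 ] shift cm [-0.01 -0.04  0.09] spin 0.16
```

```bash
python3 -m creep '[[0.3,0,0,-4,0],[0.3,0,0,-4,0]]'
python3 go.py g -65 -90 90 0
```

```text
t: 3.9
tcp_pos: [0.4592, -0.2888, 0.0876]
ee_rot: [-0.002, 0.691, 0.723, 0.001]
ft_force: [0.8, -0.3, -2.2]
finger_gap: 0.0496
t 3.9 tcp [ 0.4592 -0.2888  0.0876] a 1.6166 tilt 0.0049 f [ 0.8 -0.3 -2.2] gap 0.0496 j [-0.68  0.5   1.86  0.    0.78 -0.73]
gauge xy mm -47.6 -403.6 a-yaw 1.7736
W [0.491  0.0237 0.09  ] shift cm [31.07  4.61 -0.12] spin 101.62
```

```bash
python3 -m creep '[[0.3,5.2,0.77,0,0],[0.3,5.2,0.77,0,0],[0.3,5.2,0.77,0,0],[0.3,5.2,0.77,0,0],[0.3,5.2,0.77,0,0],[0.3,5.2,0.77,0,0]]'
python3 -m creep '[[0.3,0,0,0,10],[0.3,0,0,0,10],[0.3,0,0,0,10],[0.3,0,0,0,10],[0.3,0,0,0,10],[0.3,0,0,0,10],[0.3,0,0,0,10],[0.3,0,0,0,10],[0.3,0,0,0,10],[0.3,0,0,0,8]]'
python3 go.py g -65 -90 60 0
```

```text
t: 4.65
tcp_pos: [0.4929, 0.0301, 0.09]
ee_rot: [0.0, 0.693, 0.721, 0.001]
ft_force: [0.6, -1.0, -2.2]
finger_gap: 0.0499
t: 5.9
tcp_pos: [0.4901, 0.035, 0.0875]
ee_rot: [-0.001, 0.997, -0.074, -0.003]
ft_force: [-0.1, 0.0, -1.8]
finger_gap: 0.0499
t 5.9 tcp [0.4901 0.035  0.0875] a -0.1491 tilt 0.0054 f [-0.1  0.  -1.8] gap 0.0499 j [-0.06  0.45  1.99  0.    0.71  1.65]
gauge xy mm -67.7 -79.0 a-yaw 0.0079
W [0.491  0.0237 0.06  ] shift cm [0.28 1.11 2.74] spin 0.45
```

```bash
python3 -m creep '[[0.3,0.3,1.1,3,0.4],[0.3,0,0,2.8,0],[0.3,0,0,1.5,0],[0.3,0,0,0,0]]'
python3 go.py g -65 -90 9.5 0;  python3 - <<'E'
from h import *
im=robot.camera('side');cv2.imwrite('pics/s2.png',crop(im[:,:,::-1],160,130,360,280,4))
E
```

```text
t: 6.4
tcp_pos: [0.4908, 0.0235, 0.0121]
ee_rot: [-0.001, 0.997, -0.079, -0.003]
ft_force: [-0.3, -0.1, -2.5]
finger_gap: 0.0497
t 6.4 tcp [0.4908 0.0235 0.0121] a -0.1586 tilt 0.0058 f [-0.3 -0.1 -2.5] gap 0.0497 j [-0.09  0.58  2.04  0.    0.53  1.64]
gauge xy mm -65.2 -90.2 a-yaw -0.0016
W [0.491  0.0237 0.0095] shift cm [ 0.02 -0.02  0.26] spin -0.09
```

View pics/s2.png

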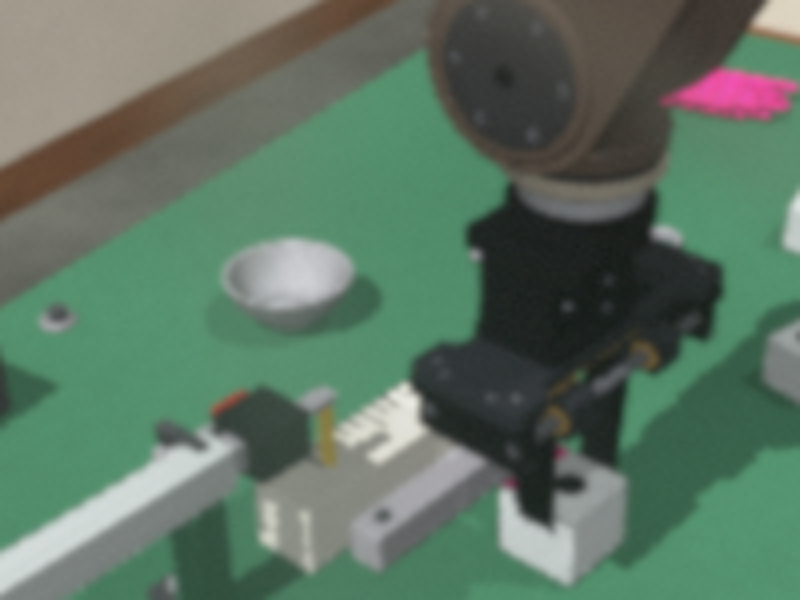

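The block is held at (565,520), pink edge towards the bar at (440,490). Next I'll bring it close, then make gentle contact.

```bash
python3 -m creep '[[0.3,1.8,0,0.1,0],[0.3,1.5,0,0,0],[0.3,0,0,0,0]]'
python3 go.py g -25 -90 9.5 0
```

```text
t: 6.82
tcp_pos: [0.5254, 0.0183, 0.0134]
ee_rot: [-0.001, 0.997, -0.079, -0.001]
ft_force: [-0.2, -0.5, -3.7]
finger_gap: 0.0496
t 6.825 tcp [0.5254 0.0183 0.0134] a -0.1583 tilt 0.003 f [-0.2 -0.5 -3.7] gap 0.0496 j [-0.09  0.6   1.96  0.    0.58  1.64]
gauge xy mm -30.2 -90.0 a-yaw -0.0013
W [0.5305 0.0174 0.0095] shift cm [ 0.52 -0.    0.39] spin -0.07
```

```bash
python3 -m creep '[[0.3,0,0,0.4,0],[0.3,0.3,0,0,0]]'; python3 go.py g -25 -90 9.5 0
python3 -m creep '[[0.3,0.25,0,0,0],[0.3,0.2,0,0,0]]'; python3 go.py g -25 -90 9.5 0
```

```text
t: 7.08
tcp_pos: [0.5274, 0.018, 0.0094]
ee_rot: [-0.001, 0.997, -0.079, -0.002]
ft_force: [-0.3, -0.2, -2.8]
finger_gap: 0.0495
t 7.075 tcp [0.5274 0.018  0.0094] a -0.1582 tilt 0.0036 f [-0.3 -0.2 -2.8] gap 0.0495 j [-0.09  0.61  1.95  0.    0.58  1.63]
gauge xy mm -28.2 -90.0 a-yaw -0.0012
W [0.5305 0.0174 0.0095] shift cm [ 0.32  0.   -0.01] spin -0.07
t: 7.32
tcp_pos: [0.5285, 0.0178, 0.0091]
ee_rot: [-0.001, 0.997, -0.079, -0.005]
ft_force: [-10.1, 2.4, 6.9]
finger_gap: 0.0499
t 7.325 tcp [0.5285 0.0178 0.0091] a -0.1585 tilt 0.0111 f [-10.1   2.4   6.9] gap 0.0499 j [-0.09  0.62  1.95  0.    0.59  1.63]
gauge xy mm -27.1 -89.9 a-yaw -0.0015
W [0.5305 0.0174 0.0095] shift cm [ 0.21  0.01 -0.04] spin -0.09
```

```bash
python3 -m creep '[[0.8,0,0,0,0],[0.8,0,0,0,0],[0.8,0,0,0,0],[0.8,0,0,0,0]]'; python3 go.py g -25 -90 9.5 0
python3 -m creep '[[0.8,0,0,-3,0],[0.8,0,0,-5,0],[0.8,0,0,-6,0],[1,-6,0,-3,0],[1,-6,0,0,0],[1,-6,0,0,0],[1,0,0,0,0]]'; python3 go.py;  python3 - <<'E'
from h import *
im=robot.camera('side');cv2.imwrite('pics/s3.png',crop(im[:,:,::-1],160,130,360,280,4))
im=robot.camera('top');cv2.imwrite('pics/t3.png',im[:,:,::-1]);cv2.imwrite('pics/t3c.png',crop(im[:,:,::-1],190,170,330,270,5.6))
E
```

```text
t: 7.82
tcp_pos: [0.5294, 0.0177, 0.0098]
ee_rot: [-0.001, 0.997, -0.079, -0.004]
ft_force: [-0.0, 0.1, 0.2]
finger_gap: 0.0756
t 7.825 tcp [0.5294 0.0177 0.0098] a -0.1583 tilt 0.0088 f [-0.   0.1  0.2] gap 0.0756 j [-0.09  0.62  1.95  0.    0.59  1.63]
gauge xy mm -26.2 -89.9 a-yaw -0.0013
W [0.5305 0.0174 0.0095] shift cm [0.12 0.01 0.03] spin -0.07
t: 8.7
tcp_pos: [0.3536, 0.0454, 0.1841]
ee_rot: [-0.001, 0.997, -0.079, -0.003]
ft_force: [1.0, 0.4, 0.5]
finger_gap: 0.0948
t 8.7 tcp [0.3536 0.0454 0.1841] a -0.1589 tilt 0.0065 f [1.  0.4 0.5] gap 0.0948 j [-0.06  0.11  2.16  0.    0.88  1.67]
gauge xy mm -204.2 -90.1 a-yaw -0.0019
```

View pics/s3.png

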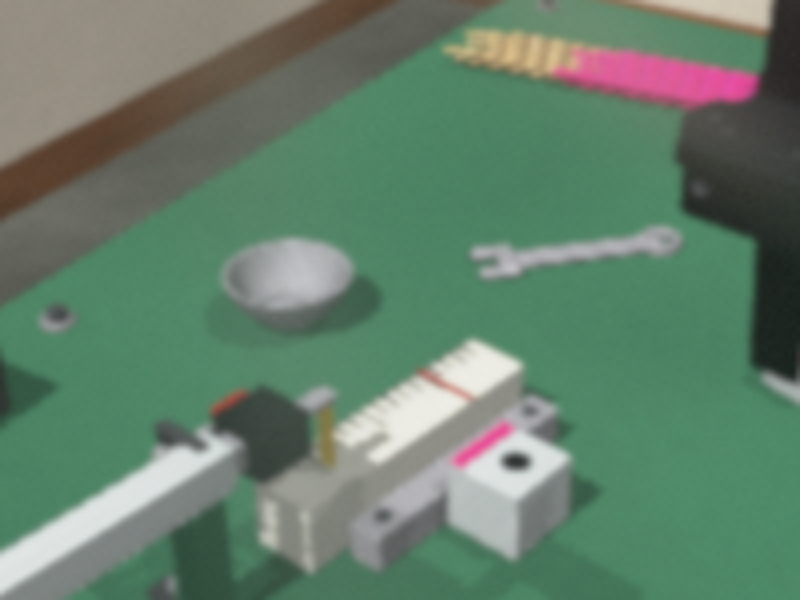

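View pics/t3c.png

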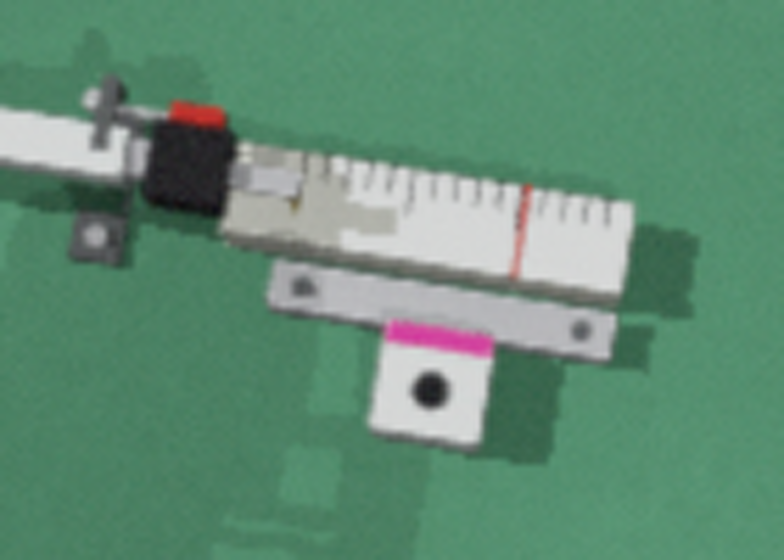

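```bash
cat > bf.py <<'E'
from h import *
p=np.load('gp.npy')
B=up([(388,321),(495,337),(483,441),(371,428)],190,170,5.6)
loc=[(25,25,45),(25,-25,45),(-25,-25,45),(-25,25,45)]
o=least_squares(lambda b:(proj(T(b,loc),'top')-B).ravel(),[.53,0,-.157]);b=o.x;print(b,o.fun.round(1))
f=T(b,[(25,0,12.5)])[0]-T(p,[(0,-90,12.5)])[0];c,s=np.cos(p[2]),np.sin(p[2])
print('pink in fence',c*f[0]+s*f[1],-s*f[0]+c*f[1],b[2]-p[2])
for n,q0 in(('top',(190,170,330,270)),('side',(160,130,360,280))):
    fz=5.6 if n=='top' else 4
    im=cv2.imread('pics/t3c.png' if n=='top' else 'pics/s3.png')
    for bx in(box(-25,25,-25,25,0,45),): drawbox(im,b,bx,n,fz,q0[0],q0[1],(0,255,255))
    bb=p.copy();bb[:2]=T(p,[(-25,-90,0)])[0][:2]
    drawbox(im,bb,box(-25,25,-25,25,0,45),n,fz,q0[0],q0[1],(255,0,0))
    drawbox(im,p,box(0,22,-170,-10,0,25),n,fz,q0[0],q0[1],(255,0,0))
    cv2.imwrite(f'pics/bf_{n}.png',im)
for q in up([(528,186),(516,277)],190,170,5.6):
    W=ray(q,'top',.045);d=W-[*p[:2],0];print('mark',c*d[0]+s*d[1],-s*d[0]+c*d[1])
print('ptr pred',(proj(T(p,[(45,-18,49)]),'top')-[190,170]+.5)*5.6,(proj(T(p,[(45,-18,49)]),'side')-[160,130]+.5)*4)
E
python3 bf.py
```

```text
[ 0.53068531  0.01495986 -0.1348067 ] [-0.2 -0.2  0.3 -0.4 -0.2  0.5  0.1  0.2]
pink in fence 0.000528780806021529 -0.0018807801819062065 0.022193960399591706
mark 0.07089251000750911 -0.12063307384945583
mark 0.028499193632416556 -0.1216174173567316
ptr pred [[296.60547236 205.60050474]] [[330.92389435 462.58236088]]
```

```bash
sleep 3
```

```text
(no output)
```

View pics/bf_side.png

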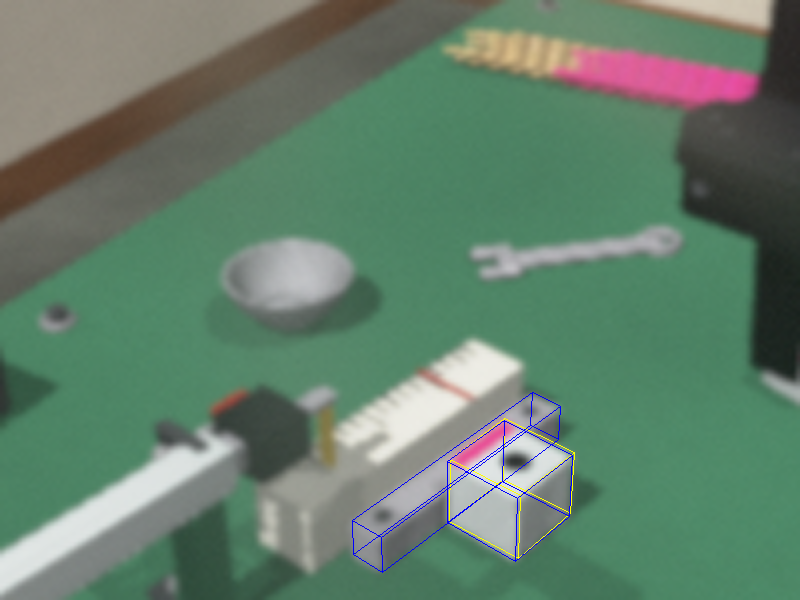

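View pics/bf_top.png

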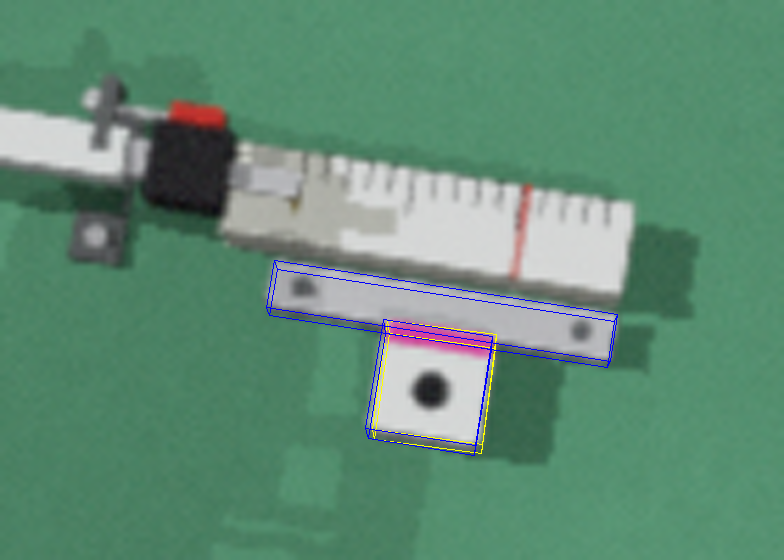

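Visually flush (≈0.5 mm, 0.02 rad). To be sure, I'll give it a gentle nudge from behind with shut fingers.

```bash
python3 -m creep '[[0,4,0,5,0],[0,4,0,5,0],[0,3,0,5,0],[0,1.5,0,1.5,0],[0,0,0,0,0],[0,0,0,0,0]]' 10; python3 go.py g -64 -90 18 0
```

```text
t: 9.55
tcp_pos: [0.4902, 0.0235, 0.0151]
ee_rot: [-0.001, 0.997, -0.08, 0.002]
ft_force: [-0.2, -0.5, 0.7]
finger_gap: 0.0402
t 9.55 tcp [0.4902 0.0235 0.0151] a -0.1607 tilt 0.0036 f [-0.2 -0.5  0.7] gap 0.0402 j [-0.09  0.57  2.05  0.    0.52  1.64]
gauge xy mm -65.8 -90.3 a-yaw -0.0037
W [0.492  0.0235 0.018 ] shift cm [ 0.18 -0.03 -0.29] spin -0.21
```

```bash
python3 -m creep '[[0.35,0.3,0,0,0],[0.35,0.2,0,0,0]]'; python3 -m creep '[[0.35,0.2,0,0,0]]';python3 -m creep '[[0.35,0.2,0,0,0]]';python3 go.py
```

```text
t: 9.8
tcp_pos: [0.4948, 0.0229, 0.0166]
ee_rot: [-0.001, 0.997, -0.08, 0.002]
ft_force: [-5.0, 1.6, 0.8]
finger_gap: 0.0338
t: 9.93
tcp_pos: [0.495, 0.0229, 0.0169]
ee_rot: [-0.001, 0.997, -0.08, 0.0]
ft_force: [-8.9, 2.2, 2.4]
finger_gap: 0.0333
t: 10.05
tcp_pos: [0.495, 0.0229, 0.0172]
ee_rot: [-0.001, 0.997, -0.08, -0.002]
ft_force: [-7.2, 1.9, 2.2]
finger_gap: 0.0333
t 10.05 tcp [0.495  0.0229 0.0172] a -0.1602 tilt 0.0039 f [-7.2  1.9  2.2] gap 0.0333 j [-0.09  0.57  2.03  0.    0.54  1.64]
gauge xy mm -60.9 -90.2 a-yaw -0.0032
```

```bash
python3 -m creep '[[0.35,-3,0,0,0],[1,0,0,-5,0],[1,0,0,-5,-10],[1,0,0,-5,-10],[1,0,0,0,-10],[1,0,0,0,-10],[1,0,0,0,-10],[1,0,0,0,-10],[1,0,0,0,-10],[1,0,0,0,-10],[1,0,0,0,-10]]' 20; python3 go.py g 46 27 150 1.5708
```

```text
t: 11.42
tcp_pos: [0.4659, 0.0277, 0.18]
ee_rot: [0.004, 0.744, 0.668, 0.006]
ft_force: [-0.3, 0.2, 0.4]
finger_gap: 0.0954
t 11.425 tcp [0.4659 0.0277 0.18  ] a 1.4624 tilt 0.0142 f [-0.3  0.2  0.4] gap 0.0954 j [-0.08  0.27  1.95  0.    0.91  0.02]
gauge xy mm -90.4 -90.0 a-yaw 1.6194
W [0.619  0.1219 0.15  ] shift cm [11.01 14.15  3.22] spin 2.78
```

```bash
python3 -m creep '[[1,3.6,4.7,0,2.8],[1,3.6,4.7,0,0],[1,3.7,4.7,0,0],[1,0,0,2,0],[1,0,0,0,0]]'; python3 go.py g 46 27 76 1.5708
```

```text
t: 12.05
tcp_pos: [0.6259, 0.1191, 0.166]
ee_rot: [0.007, 0.76, 0.65, 0.008]
ft_force: [-0.3, -0.6, 0.0]
finger_gap: 0.0953
t 12.05 tcp [0.6259 0.1191 0.166 ] a 1.4162 tilt 0.0217 f [-0.3 -0.6  0. ] gap 0.0953 j [ 0.08  0.52  1.57 -0.    1.03  0.24]
gauge xy mm 53.3 25.3 a-yaw 1.5732
W [0.619  0.1219 0.076 ] shift cm [ 0.13 -0.92  8.98] spin 0.14
```

```bash
python3 -m creep '[[1,0.1,-0.9,2,0],[1,0,0,2,0],[1,0,0,1,0]]'; python3 go.py g 46 27 76 1.5708
```

```text
t: 12.42
tcp_pos: [0.6188, 0.1211, 0.1194]
ee_rot: [0.009, 0.76, 0.65, 0.011]
ft_force: [-0.4, -0.6, 0.0]
finger_gap: 0.095
t 12.425 tcp [0.6188 0.1211 0.1194] a 1.4156 tilt 0.028 f [-0.4 -0.6  0. ] gap 0.095 j [ 0.09  0.56  1.64 -0.    0.92  0.25]
gauge xy mm 46.0 26.2 a-yaw 1.5726
W [0.619  0.1219 0.076 ] shift cm [ 0.06 -0.12  4.34] spin 0.1
```

```bash
python3 -m creep '[[1,0,-0.1,2,0],[1,0,0,1.3,0],[1,0,0,0.9,0],[1,0,0,0,0]]'; python3 go.py g 46 27 76 1.5708
python3 - <<'E'
from h import *
from scipy.spatial.transform import Rotation as R
q=robot.get_state()['ee_rot'];print(R.from_quat([q[1],q[2],q[3],q[0]]).as_matrix().round(3))
im=robot.camera('side');cv2.imwrite('pics/s4.png',crop(im[:,:,::-1],140,130,340,280,4))
im=robot.camera('top');cv2.imwrite('pics/t4.png',crop(im[:,:,::-1],140,130,340,280,4))
E
```

```text
t: 12.92
tcp_pos: [0.62, 0.1207, 0.0789]
ee_rot: [0.01, 0.76, 0.65, 0.013]
ft_force: [0.2, 0.1, 0.4]
finger_gap: 0.0948
t 12.925 tcp [0.62   0.1207 0.0789] a 1.4147 tilt 0.0319 f [0.2 0.1 0.4] gap 0.0948 j [ 0.09  0.61  1.67 -0.    0.83  0.25]
gauge xy mm 47.2 26.0 a-yaw 1.5717
W [0.619  0.1219 0.076 ] shift cm [ 0.1  -0.13  0.29] spin 0.05
[[ 0.155  0.987  0.032]
 [ 0.988 -0.156  0.002]
 [ 0.006  0.031 -0.999]]
```

View pics/s4.png

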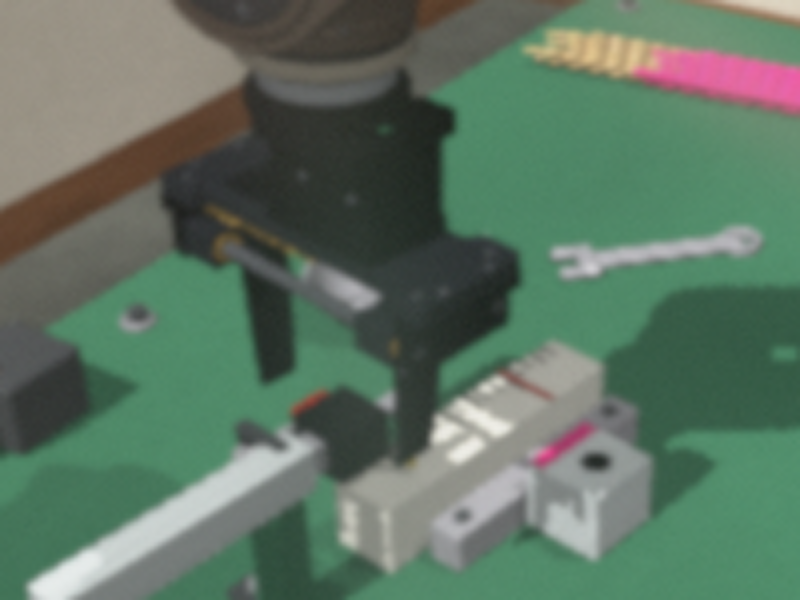

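View pics/t4.png

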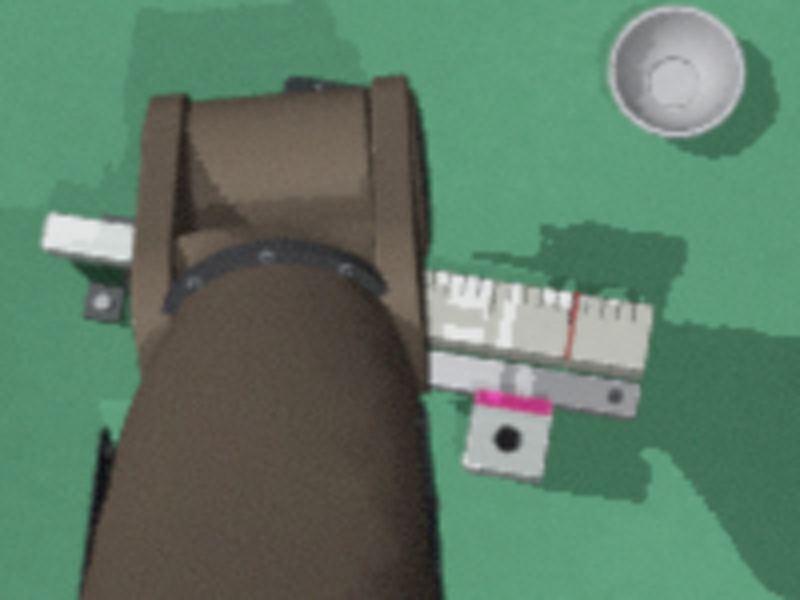

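```bash
python3 -m creep '[[1,0.1,-0.15,0.3,0],[0.6,0,0,0,0],[0.6,0,0,0,0],[0.6,0,0,0,0],[0.6,0,0,0,0]]' 20; python3 go.py g 46 27 76 1.5708
python3 -m creep '[[0.5,0,0,0,0],[0.45,0,0,0,0],[0.4,0,0,0,0]]' 20; python3 go.py g 46 27 76 1.5708
```

```text
t: 13.65
tcp_pos: [0.6195, 0.1223, 0.0775]
ee_rot: [0.011, 0.76, 0.65, 0.014]
ft_force: [-0.3, 0.3, 0.2]
finger_gap: 0.0606
t 13.65 tcp [0.6195 0.1223 0.0775] a 1.4149 tilt 0.0348 f [-0.3  0.3  0.2] gap 0.0606 j [ 0.09  0.61  1.68 -0.    0.82  0.25]
gauge xy mm 46.5 27.5 a-yaw 1.5719
W [0.619  0.1219 0.076 ] shift cm [-0.05 -0.06  0.15] spin 0.06
t: 14.02
tcp_pos: [0.6215, 0.122, 0.0778]
ee_rot: [0.012, 0.76, 0.65, 0.015]
ft_force: [-3.7, 0.5, 0.7]
finger_gap: 0.0397
t 14.025 tcp [0.6215 0.122  0.0778] a 1.4148 tilt 0.039 f [-3.7  0.5  0.7] gap 0.0397 j [ 0.09  0.61  1.67 -0.    0.82  0.25]
gauge xy mm 48.5 27.5 a-yaw 1.5718
W [0.619  0.1219 0.076 ] shift cm [-0.05 -0.26  0.17] spin 0.06
```

```bash
python3 -m creep '[[0.3,0,-0.15,0,0],[0.3,0,0,0,0],[0.3,0,0,0,0]]' 25; python3 go.py g 46 27 76 1.5708
```

```text
t: 14.4
tcp_pos: [0.6197, 0.1223, 0.0778]
ee_rot: [0.012, 0.76, 0.65, 0.015]
ft_force: [0.0, 0.6, 0.2]
finger_gap: 0.0353
t 14.4 tcp [0.6197 0.1223 0.0778] a 1.4147 tilt 0.0387 f [0.  0.6 0.2] gap 0.0353 j [ 0.09  0.61  1.68 -0.    0.82  0.25]
gauge xy mm 46.7 27.5 a-yaw 1.5717
W [0.619  0.1219 0.076 ] shift cm [-0.05 -0.08  0.17] spin 0.05
```

```bash
python3 -m creep '[[0.3,-0.8,0,0,0],[0.3,-0.8,0,0,0]]'; python3 go.py g 46 -76 77 1.5708;python3 - <<'E'
from h import *
im=robot.camera('side');cv2.imwrite('pics/s5.png',crop(im[:,:,::-1],140,130,340,280,4))
E
```

```text
t: 14.65
tcp_pos: [0.6172, 0.1066, 0.0778]
ee_rot: [0.012, 0.76, 0.65, 0.016]
ft_force: [0.2, 3.1, 0.6]
finger_gap: 0.0358
t 14.65 tcp [0.6172 0.1066 0.0778] a 1.4153 tilt 0.0392 f [0.2 3.1 0.6] gap 0.0358 j [0.07 0.6  1.69 0.   0.81 0.22]
gauge xy mm 46.7 11.6 a-yaw 1.5723
W [0.6029 0.0202 0.077 ] shift cm [-8.76 -0.08 -0.  ] spin 0.08
```

View pics/s5.png

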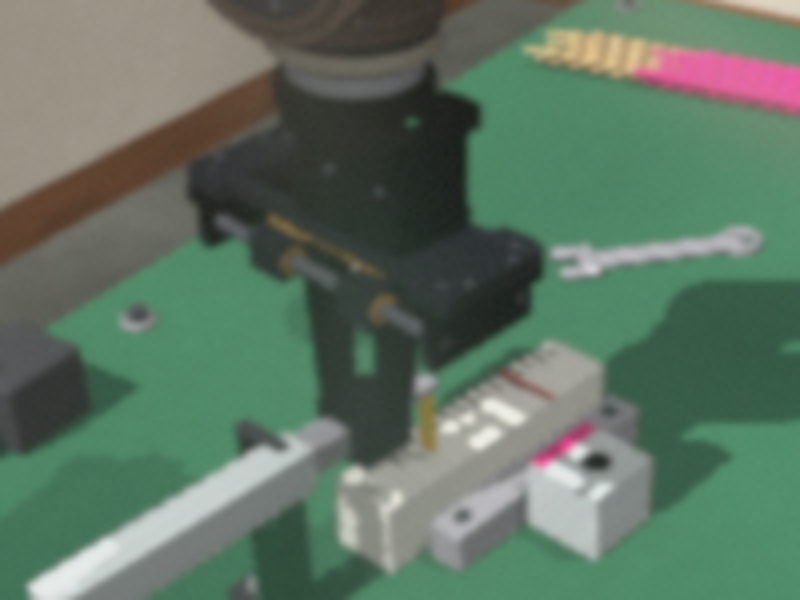

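The arm has come out (pointer at (430,450)), spring force ≈3 N. I'll keep drawing.

```bash
python3 -m creep '[[0.3,-1.4,0,0,0],[0.3,-1.4,0,0,0],[0.3,-1.4,0,0,0],[0.3,-1.4,0,0,0],[0.3,-1.2,0,0,0],[0.3,-1,0,0,0],[0.3,0,0,0,0]]'; python3 go.py g 46 -76 77 1.5708;python3 - <<'E'
from h import *
im=robot.camera('side');cv2.imwrite('pics/s6.png',crop(im[:,:,::-1],220,180,320,255,8))
im=robot.camera('top');cv2.imwrite('pics/t6.png',crop(im[:,:,::-1],190,170,330,270,5.6))
E
```

```text
t: 15.58
tcp_pos: [0.6036, 0.0232, 0.0778]
ee_rot: [0.011, 0.761, 0.649, 0.016]
ft_force: [-0.7, 4.2, 3.5]
finger_gap: 0.0359
t 15.575 tcp [0.6036 0.0232 0.0778] a 1.4131 tilt 0.0386 f [-0.7  4.2  3.5] gap 0.0359 j [-0.07  0.57  1.75  0.01  0.78  0.08]
gauge xy mm 46.2 -73.0 a-yaw 1.5701
W [0.6029 0.0202 0.077 ] shift cm [-0.31 -0.03  0.07] spin -0.04
```

View pics/s6.png

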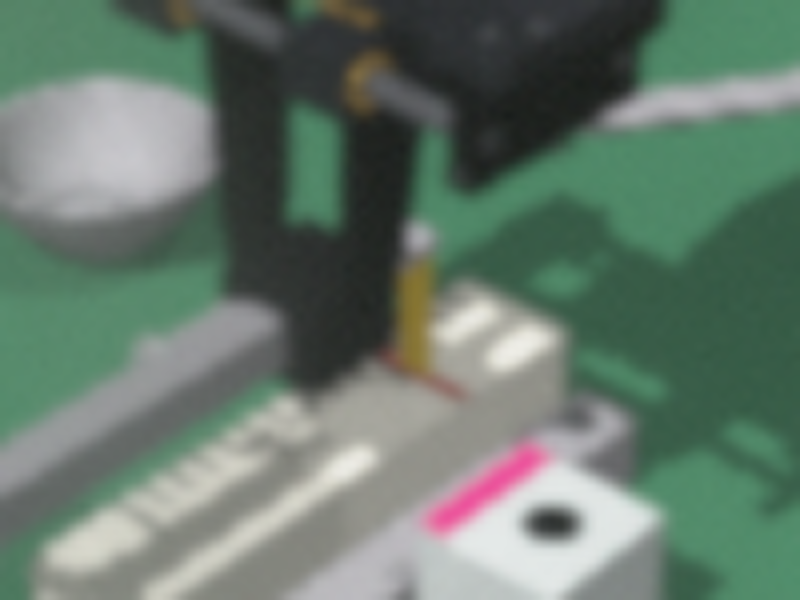

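View pics/t6.png

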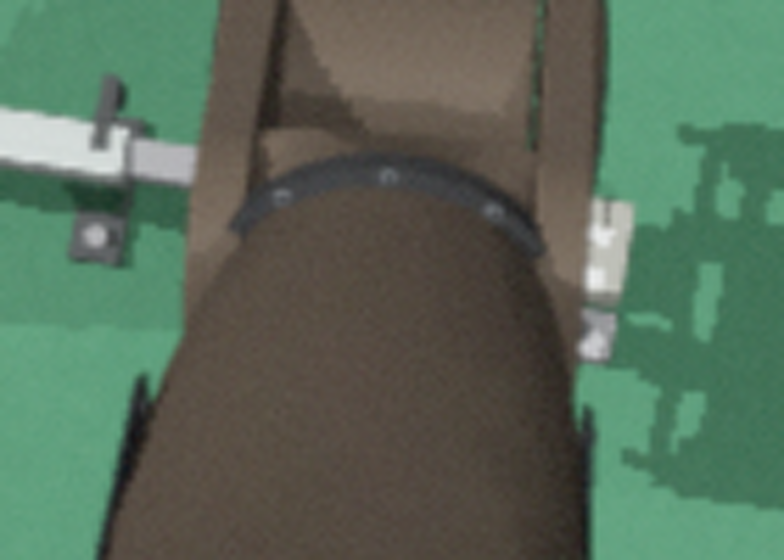

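Run:
```python
from h import *
p=np.load('gp.npy')
P=lambda x,y,z:((proj(T(p,[(x,y,z)]),'side')[0]-[220,180]+.5)*8-.5).round(1)
for y in(-114,-116,-118,-120,-122): print(y,P(40,y,49),P(50,y,49))
for y in(-119,-121,-123): print('line',y,P(70,y,45),P(28,y,45))
im=cv2.imread('pics/s6.png')
for y in(-118,-121): cv2.line(im,tuple(int(v) for v in P(40,y,49)),tuple(int(v) for v in P(50,y,49)),(255,0,0) if y==-118 else (0,255,255),1)
cv2.line(im,tuple(int(v) for v in P(70,-121,45)),tuple(int(v) for v in P(28,-121,45)),(0,255,0),1)
cv2.imwrite('pics/s6o.png',cv2.resize(im[200:500,250:650],None,fx=2,fy=2))
```

```text
-114 [421.5 379.4] [396.2 366.6]
-116 [425.9 376.4] [400.6 363.7]
-118 [430.3 373.4] [405.  360.8]
-120 [434.7 370.5] [409.4 357.9]
-122 [439.1 367.6] [413.8 355. ]
line -119 [357.7 345.3] [463.2 398.3]
line -121 [362.1 342.5] [467.5 395.3]
line -123 [366.4 339.6] [471.8 392.3]
```

View pics/s6o.png

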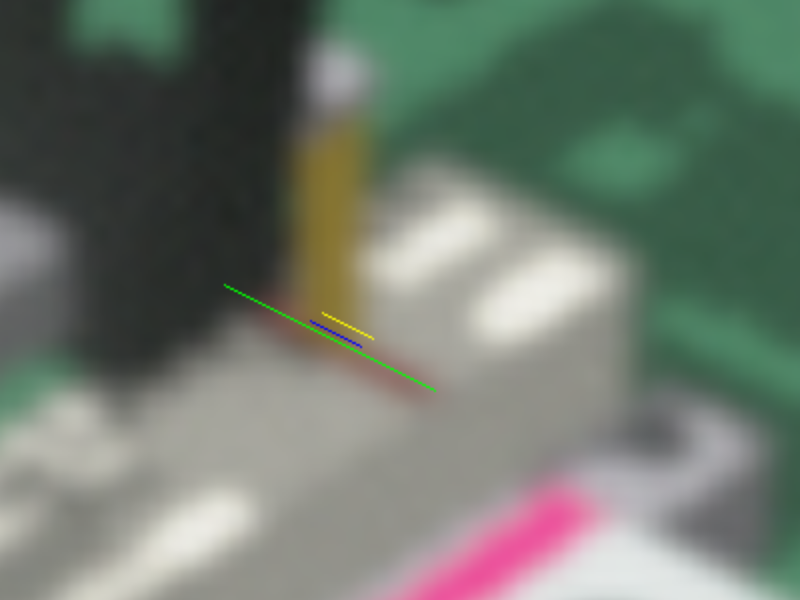

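Run:
```python
from h import *
im=robot.camera('side');cv2.imwrite('pics/raw7.png',im[:,:,::-1])
i=im.astype(float)
rd=i[:,:,0]-(i[:,:,1]+i[:,:,2])/2   # red
ye=(i[:,:,0]+i[:,:,1])/2-i[:,:,2]
print('red rows 220-235 cols 262-282');print(rd[220:234,262:282].astype(int))
print('yel rows 208-230 cols 262-280');print(ye[206:231,264:280].astype(int))
i0=cv2.imread('pics/side0.png')[:,:,::-1].astype(float);r0=i0[:,:,0]-(i0[:,:,1]+i0[:,:,2])/2
print('red0');print(r0[218:234,262:282].astype(int))
```

```text
red rows 220-235 cols 262-282
[[-3 -2 -1 -1 -1 -1  7 21 38 48 44 26 13  8  6  4  3  5  5  6]
 [-2 -3 -1 -2 -3  0  8 21 38 48 42 26 12  7  6  5  6  5  6  4]
 [-1 -2 -3  0 -1  3 10 23 38 48 43 27 14  7  7  6  5  5  5  5]
 [-3 -3 -2 -1  2 12 21 31 41 49 44 30 13  7  6  5  4  5  6  6]
 [-4 -2 -1  1  6 17 34 40 46 51 44 28 14  7  5  5  4  6  5  7]
 [-2 -3  1  2  5 13 24 36 44 47 44 30 15  9  5  6  5  5  6  6]
 [ 0  0  1  4  3  7 11 19 28 36 38 33 20 14  8  6  4  5  5  5]
 [ 1  1  3  2  4  4  5  7 11 20 28 32 32 26 18 13  7  6  6  4]
 [ 3  3  4  3  5  4  3  4  6  8 12 20 27 32 30 23 15  7  5  3]
 [ 4  4  5  5  5  5  5  5  4  4  6  8 13 20 24 24 16  9  5  4]
 [ 5  4  5  5  5  3  4  6  5  4  4  5  7  9 11 11 10  7  3  4]
 [ 4  5  5  5  5  4  5  6  4  4  5  5  4  5  6  5  6  5  4  4]
 [ 5  4  4  5  4  5  5  5  4  5  4  5  4  4  4  5  4  4  4  4]
 [ 5  4  5  3  5  4  5  4  4  5  5  5  4  4  3  4  5  3  3  4]]
yel rows 208-230 cols 262-280
[[ 0  1  1  1  0  0  3  2  4  4  5  4  3  4  5  4]
 [ 1  1  1  2  1  2  2  1  3  4  3  3  3  4  4  3]
 [ 0  1  0  1  1  1  0  0  1  0  3  3  4  3  3  3]
 [ 1
[... 1784 characters left out ...]
   7   6
    6   6]
 [  3   3   4   6   7   9  14  23  34  43  42  33  23  16  10   8   6   6
    5   5]
 [  4   5   4   5   6   7   7  10  15  27  38  44  41  33  24  16  10   6
    6   5]
 [  5   5   5   6   6   7   6   8   8  12  18  26  38  43  42  30  17   7
    4   3]
 [  4   5   6   6   5   5   6   6   6   7   8  12  17  27  35  33  21  10
    3   2]
 [  6   6   5   6   6   5   7   6   6   6   7   7   9  12  14  17  11   7
    4   2]
 [  6   6   5   6   6   5   6   8   6   6   6   6   6   6   5   5   3   2
    2   3]
 [  6   6   6   6   6   5   6   6   6   6   6   5   4   3   3   2   2   2
    3   3]
 [  5   6   6   6   6   6   6   6   6   5   5   4   3   2   2   2   2   3
    3   2]]
```

```bash
python3 -m creep '[[0.3,-0.33,0,0,0],[0.3,0,0,0,0],[0.3,0,0,0,0]]'; python3 go.py g 46 -76 77 1.5708;python3 - <<'E'
from h import *
im=robot.camera('side');cv2.imwrite('pics/s8.png',crop(im[:,:,::-1],240,195,300,240,13))
i=im.astype(float);ye=(i[:,:,0]+i[:,:,1])/2-i[:,:,2];rd=i[:,:,0]-(i[:,:,1]+i[:,:,2])/2
print(ye[217:230,264:280].astype(int));print(rd[220:232,262:282].astype(int))
E
```

```text
t: 16.1
tcp_pos: [0.6033, 0.0215, 0.0778]
ee_rot: [0.011, 0.76, 0.65, 0.016]
ft_force: [0.3, 2.7, 3.7]
finger_gap: 0.0359
t 16.1 tcp [0.6033 0.0215 0.0778] a 1.4151 tilt 0.039 f [0.3 2.7 3.7] gap 0.0359 j [-0.08  0.57  1.75  0.01  0.78  0.07]
gauge xy mm 46.3 -74.6 a-yaw 1.5721
W [0.6029 0.0202 0.077 ] shift cm [-0.14 -0.03  0.07] spin 0.07
[[ 0  0  1  0  4 19 43 63 72 62 37 16  9  8  8 10]
 [ 1  1  1  1  4 19 43 64 72 61 35 16 10  8 10 12]
 [ 3  1  2  0  3 18 43 63 73 60 34 15 11 12  8  8]
 [ 0  0  1  3  4 18 42 63 71 59 32 16 12  8  7 10]
 [ 2  0  0  0  5 19 41 62 70 56 32 17 12 10 11 10]
 [ 0  1  1  1  6 21 41 61 71 56 32 17 13 11  9  9]
 [ 1  1  3  7 13 23 41 61 69 54 30 16 12  8  9  9]
 [ 1  2  5 12 20 27 42 59 68 50 25 13 10  8  9  8]
 [ 3  3  6  9 16 26 39 53 60 45 22 12  9  9  9  9]
 [ 4  5  7  8 10 15 22 33 43 36 23 14 11  9  9  9]
 [ 6  6  7  7  8  8 11 16 21 25 23 20 15 12 10  8]
 [ 8  8  8  7  8  8  9  9 12 16 18 22 21 16 13  9]
 [ 8  8  8  9  8 10  8  9  9 10 12 15 18 17 13 11]]
[[-2 -2 -2 -3 -1 -1  0 10 27 42 47 41 23 11  7  5  4  6  6  5]
 [-2 -1 -2 -2 -2 -1  1 12 27 42 48 39 22 11  7  6  6  6  5  6]
 [-2 -1 -3 -1 -1  0  5 15 29 42 47 38 22 11  7  5  5  5  5  4]
 [-2 -1 -1 -1  1 11 19 23 31 43 47 38 21  9  7  5  4  5  4  5]
 [-2 -2 -1  0  5 18 31 34 40 47 50 37 18  7  5  5  5  5  5  6]
 [-1  0  0  1  5 12 26 37 46 52 52 37 18  8  5  6  4  6  6  5]
 [ 0  0  2  2  4  7 11 19 31 43 49 40 25 15  9  6  6  5  5  5]
 [ 1  2  2  3  4  5  5  6 11 20 29 36 33 27 19 12  8  5  4  5]
 [ 2  3  4  5  4  4  5  5  6  7 13 19 28 33 31 24 14  7  4  4]
 [ 3  4  5  5  5  5  5  6  5  6  7  9 13 19 25 25 15  9  5  4]
 [ 6  3  5  4  5  4  5  4  5  5  5  5  7  8 12 12 10  6  5  4]
 [ 5  5  5  5  5  5  5  4  6  5  4  4  5  5  5  6  4  5  5  4]]
```

View pics/s8.png

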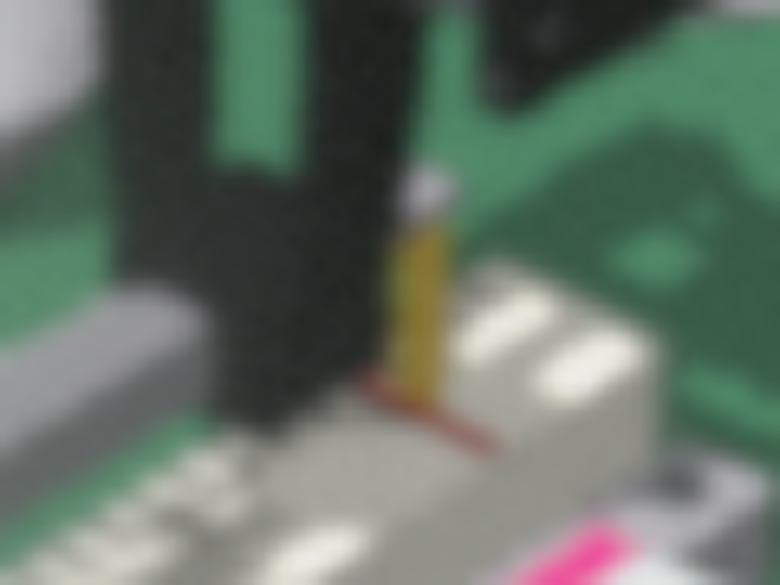

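```bash
python3 -m creep '[[0.3,-0.25,0,0,0],[0.3,0,0,0,0],[0.3,0,0,0,0]]'; python3 go.py g 46 -76 77 1.5708;python3 - <<'E'
from h import *
im=robot.camera('side');cv2.imwrite('pics/s9.png',crop(im[:,:,::-1],240,195,300,240,13))
i=im.astype(float);ye=(i[:,:,0]+i[:,:,1])/2-i[:,:,2]
print(ye[217:230,264:280].astype(int))
from scipy.spatial.transform import Rotation
p=np.load('gp.npy')
for y in(-116,-118,-120,-122): print(y,(proj(T(p,[(50,y+1,49)]),'side')+proj(T(p,[(40,y-1,49)]),'side'))/2,proj(T(p,[(45,y+1,49)]),'side'))
E
sed -n 1,3p /dev/null
```

```text
t: 16.52
tcp_pos: [0.6029, 0.019, 0.0778]
ee_rot: [0.011, 0.76, 0.65, 0.016]
ft_force: [-0.2, 3.9, 4.1]
finger_gap: 0.0357
t 16.525 tcp [0.6029 0.019  0.0778] a 1.4152 tilt 0.0391 f [-0.2  3.9  4.1] gap 0.0357 j [-0.08  0.57  1.75  0.01  0.78  0.07]
gauge xy mm 46.2 -77.2 a-yaw 1.5722
W [0.6029 0.0202 0.077 ] shift cm [ 0.12 -0.03  0.08] spin 0.08
[[ 0  2  2  2  0  6 29 58 72 71 52 25 10  7  9  9]
 [ 0  0  1  0  1  5 29 58 73 70 48 22 11  9  9 11]
 [ 0  1  1  1  2  5 27 58 72 69 47 22 11 12  8  8]
 [ 2  0  0  0  1  6 27 55 73 69 46 21 11  9  8 10]
 [ 1  1  0  1  2  5 23 52 71 70 46 22 14 11 10  9]
 [ 2  1  2  2  4  6 22 50 69 69 46 22 12 10  9  9]
 [ 1  2  3  9 11 12 22 45 67 68 47 23 12  9  8  8]
 [ 1  2  4 11 17 18 24 42 60 65 46 24 11  8  9  8]
 [ 1  3  7  8 15 19 26 36 52 56 42 21 12 10  9  9]
 [ 4  5  6  8  9 13 17 25 36 43 36 22 12  9  9 10]
 [ 5  6  8  9  8  8 10 14 20 27 28 22 16 13 10  9]
 [ 7  8  8  8  9  8  9 10 12 16 19 22 21 18 13 11]
 [ 8  9  7  7  9  9  8  8  9 11 12 16 19 17 14 11]]
-116 [[271.2236225  225.81765793]] [[270.9442636  225.99983673]]
-118 [[271.77292218 225.45137833]] [[271.49435916 225.63303815]]
-120 [[272.32065332 225.08614468]] [[272.04288277 225.26728772]]
-122 [[272.86682261 224.72195249]] [[272.58984118 224.90258097]]
```

View pics/s9.png

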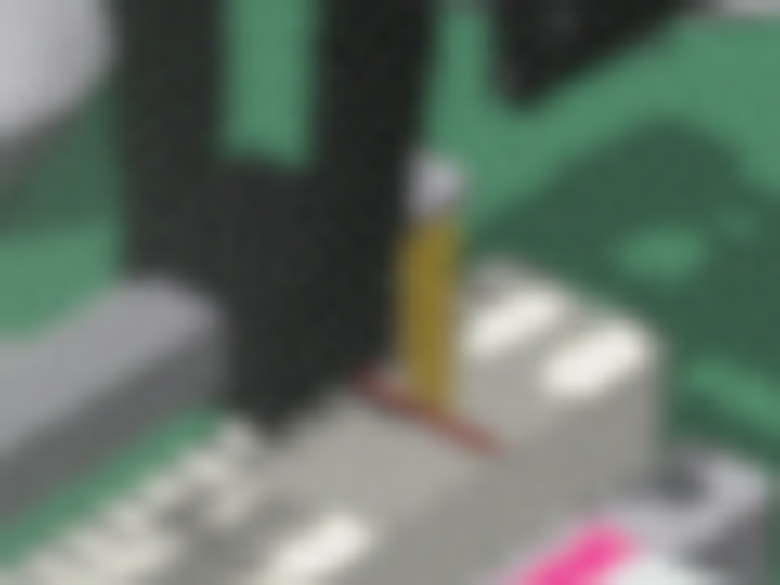

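```bash
python3 -m creep '[[0.3,0,0,0,0],[0.3,0,0,0,0]]'
python3 - <<'E'
from h import *
im=robot.camera('side');cv2.imwrite('pics/s10.png',crop(im[:,:,::-1],160,130,360,280,4))
i=im.astype(float);ye=(i[:,:,0]+i[:,:,1])/2-i[:,:,2]
print(ye[219:222,264:280].astype(int))
E
python3 go.py
```

```text
t: 16.82
tcp_pos: [0.6029, 0.019, 0.0778]
ee_rot: [0.011, 0.76, 0.65, 0.016]
ft_force: [-1.0, 4.3, 4.4]
finger_gap: 0.0362
[[ 0  1  0  1  1  6 29 59 73 70 46 21 12 12  8  8]
 [ 1  0  0  0  0  5 29 55 72 70 45 22 13  8  8  9]
 [ 1  1  1  2  2  5 25 53 71 69 47 21 12 12 11 10]]
t 16.875 tcp [0.6029 0.019  0.0778] a 1.4151 tilt 0.039 f [-0.4  3.6  4.6] gap 0.0361 j [-0.08  0.57  1.75  0.01  0.78  0.07]
gauge xy mm 46.2 -77.2 a-yaw 1.5721
```

View pics/s10.png

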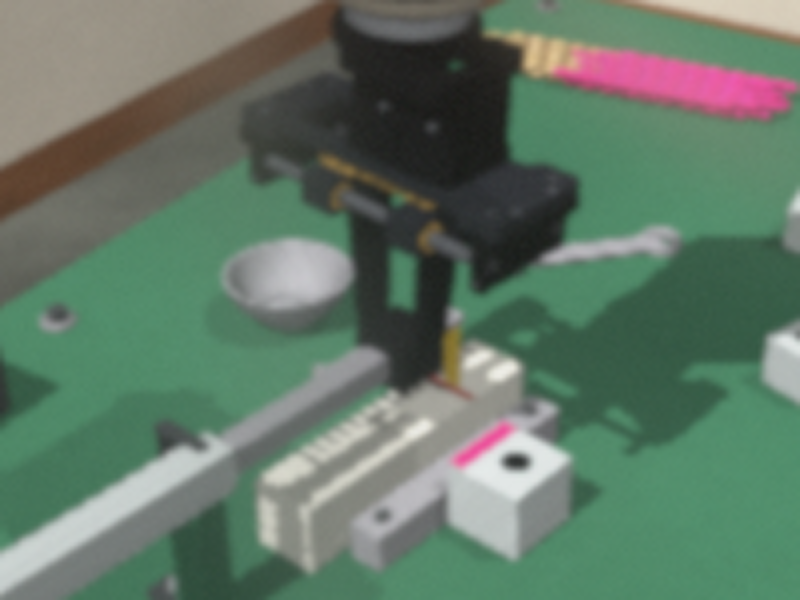

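The block is unmoved: its corners at (450,462), (512,425) and (570,458) match the picture taken after placing. The pointer stands on the red line at about (453,385) and the arm is at rest, so I'm handing in.

```bash
python3 -c "
from bench import robot
print(robot.hand_in())"
```

```text
the job is handed in; nothing more can be done
None
```

The block is standing flush on the fence bar, and the arm is drawn out to the red line and held there with the button squeezed. I handed the job in at about 17 s of the 54 s; it reports no verdict.

**Block:** I turned the large block about 101°, set its pink face on the bar, released it, and nudged it from behind with shut fingers. It did not move under about 9 N. The fit to the top image, made before the nudge, put the pink face about 0.5 mm from the bar, 2 mm off its centre and 0.02 rad off. In the last side picture the block had not moved.

**Arm:** I squeezed the button with the arm still in, using 25 N of grip. I then drew the arm out about 105 mm and held it there against a spring pull of about 4 N.

**Last checks:**
- **Pointer:** the side camera puts it about 0.3 mm past the red line. The tool position puts it about 1 mm past. They disagree by under 1 mm, and both are inside the 4 mm limit.
- **Button:** the finger gap reads 36 mm. With the button fully pressed I expected 37 mm, so I take the button as fully in. I had no direct reading of it.
- **Tool tilt:** the tool leaned by 0.04 rad. I could not correct this with the move rows, and it did not affect the grip.
- **Bystanders:** I kept clear of the wrench, jar and dish. The dish and wrench look unmoved in the last picture. The jar was outside my later crops, so I did not recheck it.

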